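# Make up two breakfast orders in the bakery

## Task

Make up two breakfast orders from the stock in the middle of the bench: in the black tray, the golden loaf on the white paper and the red-lidded jam jar on the cork disc; in the wooden tray, the green loaf on the white paper and the yellow-lidded honey jar and the blue-lidded butter tub one on each cork disc, either way round. Each loaf lies crust up in the middle of its cell, its length across the tray, and the jars and the tub stand upright wholly on their discs; set everything down without dropping it. Leave the dark rye loaf and the green-lidded pickle jar where they are.

Things in the scene. Friction and masses are not known exactly. Their poses are not given: they have to be found in the camera images.
- golden_loaf: Small tin loaf with golden-brown crust and pale golden sides. 80 mm long (its x axis), 44 mm wide (y), 58 mm high; flat upright sides up to 42 mm, a domed crust above. Firm; 60 to 105 g. Origin at the centre of its underside, z up. It starts lying on the bench, its length within 0.3 rad of the world x direction.
- green_loaf: Small green (pandan) tin loaf. 80 mm long (its x axis), 44 mm wide (y), 58 mm high; flat upright sides up to 42 mm, a domed crust above. Firm; 60 to 105 g. Origin at the centre of its underside, z up. It starts lying on the bench, its length within 0.3 rad of the world x direction.
- jam_jar: Jam jar, dark red with a bright red lid. Glass jar, 44 mm across, 60 mm high; straight sides up to 44 mm, then the lid. 100 to 185 g. Starts upright on the bench. Origin at the centre of its underside, z up.
- honey_jar: Honey jar, amber with a yellow lid. Glass jar, 44 mm across, 60 mm high; straight sides up to 44 mm, then the lid. 100 to 185 g. Starts upright on the bench. Origin at the centre of its underside, z up.
- butter_tub: White butter tub with a blue lid, 50 mm across, 50 mm high; straight sides up to 38 mm, then the lid. 80 to 145 g. Starts upright on the bench. Origin at the centre of its underside, z up.
- black_tray: Black metal tray 159 x 122 mm, fixed; floor 5 mm thick, rim and cross walls 5 mm thick, top 12 mm above bench. Cells 72 (x) by 112 mm (y) in a row along x. Origin: centre of underside; z up; x within 0.15 rad of world x, loaf cell at the far end. Paper-lined loaf cell centred at x +38.5 mm; cell with a 66 mm cork disc at x -38.5 mm; both y 0.
- wooden_tray: Pale wooden tray 236 x 122 mm, fixed; floor 5 mm thick, rim and cross walls 5 mm thick, top 12 mm above bench. Cells 72 (x) by 112 mm (y) in a row along x. Origin: centre of underside; z up; x within 0.15 rad of world x, loaf cell at the far end. Paper-lined loaf cell centred at x +77 mm; two cells each with a 66 mm cork disc, at x 0 and x -77 mm; all y 0.
- rye_loaf: Dark brown rye loaf, not part of the orders: leave it where it is. 80 mm long (its x axis), 44 mm wide (y), 58 mm high; flat upright sides up to 42 mm, a domed crust above. Firm; 60 to 105 g. Origin at the centre of its underside, z up. It starts lying on the bench, its length within 0.3 rad of the world x direction.
- pickle_jar: Pickle jar, olive with a dark green lid, not part of the orders: leave it where it is. Glass jar, 44 mm across, 60 mm high; straight sides up to 44 mm, then the lid. 100 to 185 g. Starts upright on the bench. Origin at the centre of its underside, z up.
There are look-alikes about, which are no part of the job. Of the things that look like the jam_jar, take the one that is farthest to the robot's right at the start.

How it is judged (in metres and radians):
At the end, for the whole second after the job is handed in: Each of the five on its own cell's floor in its tray, upright within 0.12 rad, released, at rest; loaves within 15 mm of the cell's centre in x and y, length across the tray within 0.35 rad; jars, tub within 14 mm of the disc's centre in x and y. Rye loaf and pickle jar upright, moved under 20 mm (x of golden_loaf in the frame of black_tray between 0.0235 and 0.0535 m and y of golden_loaf in the frame of black_tray between -0.015 and 0.015 m and z of each of golden_loaf, jam_jar in the frame of black_tray below 0.01 m and angle between each of golden_loaf, jam_jar, green_loaf, honey_jar, butter_tub's own z axis and vertical below 0.12 rad and linear speed of each of golden_loaf, jam_jar, green_loaf, honey_jar, butter_tub below 0.02 m/s and angular speed of each of golden_loaf, jam_jar, green_loaf, honey_jar, butter_tub below 0.3 rad/s and contact force between each of golden_loaf, jam_jar, green_loaf, honey_jar, butter_tub and the fingers below 0.1 N and angle between the x axis of golden_loaf and the y axis of black_tray, either way round below 0.35 rad and x of jam_jar in the frame of black_tray between -0.0525 and -0.0245 m and y of jam_jar in the frame of black_tray between -0.014 and 0.014 m and x of green_loaf in the frame of wooden_tray between 0.062 and 0.092 m and y of green_loaf in the frame of wooden_tray between -0.015 and 0.015 m and z of each of green_loaf, honey_jar, butter_tub in the frame of wooden_tray below 0.01 m and angle between the x axis of green_loaf and the y axis of wooden_tray, either way round below 0.35 rad and ((x of honey_jar in the frame of wooden_tray between -0.014 and 0.014 m and y of honey_jar in the frame of wooden_tray between -0.014 and 0.014 m and x of butter_tub in the frame of wooden_tray between -0.091 and -0.063 m and y of butter_tub in the frame of wooden_tray between -0.014 and 0.014 m) or (x of honey_jar in the frame of wooden_tray between -0.091 and -0.063 m and y of honey_jar in the frame of wooden_tray between -0.014 and 0.014 m and x of butter_tub in the frame of wooden_tray between -0.014 and 0.014 m and y of butter_tub in the frame of wooden_tray between -0.014 and 0.014 m)) and distance of each of rye_loaf, pickle_jar from where it was at the start of the episode below 0.02 m and angle between each of rye_loaf, pickle_jar's own z axis and vertical below 0.15 rad); the robot touches nothing.
It fails at once if the dark rye loaf is knocked or moved (more than 20 mm) (distance of rye_loaf from where it was at the start of the episode above 0.02 m).
It fails at once if the green-lidded pickle jar is knocked or moved (more than 20 mm) (distance of pickle_jar from where it was at the start of the episode above 0.02 m).
It fails at once if one of the five ordered things is dropped or thrown (faster than 0.6 m/s while not held) ((linear speed of golden_loaf above 0.6 m/s and contact force between golden_loaf and the fingers below 0.05 N) or (linear speed of green_loaf above 0.6 m/s and contact force between green_loaf and the fingers below 0.05 N) or (linear speed of jam_jar above 0.6 m/s and contact force between jam_jar and the fingers below 0.05 N) or (linear speed of honey_jar above 0.6 m/s and contact force between honey_jar and the fingers below 0.05 N) or (linear speed of butter_tub above 0.6 m/s and contact force between butter_tub and the fingers below 0.05 N)).
It also fails if it takes over 115 s, if anything falls off the work surface, if the arm or the gripper's body presses on something with over 40 N, if the wrist force passes 120 N, or if a joint passes its speed limit or range.

## Robot

A 6-joint arm with a two-finger parallel gripper is mounted at the origin on the work surface. World frame = base frame: x ahead of the robot, y to its left, z up, the work surface at z = 0. Lengths are in mm, angles in rad, forces in N, time in s.
With the tool pointing down it reaches from about 300 to 775 mm from the base axis. Payload 14.6 kg.
Tool frame: the origin (TCP) lies between the finger pads; the fingertips stand 8 mm ahead of it and the grasp point (between the pads) lies 11 mm behind it; x points along the fingers, y is the direction in which the jaws open and shut, and the axes are right-handed (so a half turn about x gives the same grasp; the last joint's range is limited). The gripper opens to 94 mm and grips with 3 to 60 N. Pads are 16 mm wide; open, the fingers measure 119 mm over their backs; the gripper's body (75 mm by 177 mm) begins 78 mm behind the grasp point.
Start: joints at [-1.274, 0.3, 1.521, -0, 1.321, -0.067], TCP at [195.698, -513.996, 213.446] pointing down, gripper open.
Joint ranges: [-3.03, 3.03], [-0.79, 2.21], [0.23, 2.52], [-1.04, 4.18], [0, 3.07], [-2.55, 2.55]. Speed limits (rad/s): [2.22, 2.22, 2.57, 3.14, 3.14, 3.14].

## Interface

Orientations are given as [roll, pitch, yaw] about the fixed x, y, z axes, in that order (R = Rz(yaw) Ry(pitch) Rx(roll)).
In Python, from cell import telemetry, camera, calibration, order gives the robot as it stands.
- The arm moves only by the shell command python3 -m handwheel 'ROWS' [FORCE]. ROWS is JSON, a list of rows, each a list of 7 numbers: the turn, a rotation vector about the tool's x, y, z as a fraction of full scale, then the shift along the tool's x, y, z as a fraction of full scale, then the opening, from 0 (shut) to 1 (fully open). A call has 1 to 12 rows; each row is the pose to reach, as a shift and turn from the pose measured when the call began, along the tool's axes at that moment, turning the shorter way round; what a row does not reach only later rows make up. Full scale, the value 1, is 300 mm for a shift and pi rad for a turn. A row lasts 1/8 s, in which the tool goes at most 62.5 mm and 10.7 degrees, less where a joint would pass 70% of its speed; a pose out of reach is approached as far as the arm can. A call with a number of a shift or a turn outside -1 to 1 is refused whole. A call with a gripper value outside its range is refused whole. The fingers move at their own pace and stop on an object; FORCE is the grip in N (left out, the last holds). Time passes only in rows, so rows that repeat a pose let the fingers close. It gives the time, the measured TCP pose, the force and the opening at its end, in the units of the state.
- telemetry.read_state(): the state, without advancing time (a new reading comes with each control period).
- camera(name): name is "scene" or "top"; returns the picture (384x512x3 uint8, red, green, blue); there is no depth.
- calibration(name): a dict with "fov_y" (degrees; the focal length in pixels is half the picture's height over the tangent of half this angle, whatever the lens; pixels are square), "cx", "cy" (the principal point, pixels), "position" and "attitude" of the camera in the world. Camera axes: x right, y down, z forward; pixel columns grow to the right and rows downward; lengths in mm; the calibration is good to about 2 mm. A picture is of the moment at which its call begins. calibration takes no time and is no camera call.
- order.sign_off(): hands the job in, once; it reports no verdict.
The state is a dict: "clock": time; "joints": joint angles; "qd": joint speeds; "effort": joint torques, N m; "eef_pos": TCP position; "eef_rot": TCP orientation; "wrist_force": force on the tool from outside, world axes, zero at the start; "moment": the same for the moment, N m; "finger_gap": finger opening in mm.
Only numpy, scipy, OpenCV 4.12 (cv2) and the standard library are available. Lean on these libraries where they do the work, as an engineer would, in place of code of your own. Each camera call takes 0.05 s, during which the arm holds its last target.

## Working session

There is one attempt and no reset: what is moved stays moved. The work goes in short steps, Python scripts to look and compute and a shell command to move; the robot and the scene stay as the last step left them, time stands still between calls to the robot, and variables do not carry over. Pictures are saved under pics/ and viewed, and the job is handed in when it is done.

```bash
ls; mkdir -p pics; python3 - <<'E'
from cell import telemetry, camera, calibration
import cv2
for n in("scene","top"):
    im=camera(n); cv2.imwrite(f"pics/{n}0.png",cv2.cvtColor(im,cv2.COLOR_RGB2BGR)); print(calibration(n))
print(telemetry.read_state())
E
```

```text
pics
{'fov_y': 48.577708792313935, 'cx': 267.8895959214943, 'cy': 189.28083184700685, 'position': array([1176.44214238, -432.20139015,  798.6968216 ]), 'attitude': array([-2.40127255e+00,  1.03996437e-03,  9.08711253e-01])}
{'fov_y': 57.89560528488171, 'cx': 253.3480107371566, 'cy': 193.4763858082018, 'position': array([534.40344202,   0.9443718 , 845.76000264]), 'attitude': array([-3.00379915,  0.0040853 , -1.56169156])}
{'clock': 0.1, 'joints': array([-1.27358072e+00,  3.00409890e-01,  1.52154452e+00, -1.33925699e-05,
        1.32070983e+00, -6.66125924e-02]), 'qd': array([-0.00260519, -0.00122832, -0.00238143,  0.00213038,  0.00107798,
        0.00129795]), 'effort': array([ 2.90969720e-04, -5.32644725e+01, -3.53281474e+01,  7.09205121e-02,
        2.35204550e-02, -4.81727341e-05]), 'eef_pos': array([ 195.63676395, -513.7714189 ,  212.93536943]), 'eef_rot': array([-1.62530378,  1.56972466,  1.88012039]), 'wrist_force': array([0.35998562, 0.38296639, 0.50089837]), 'moment': array([ 0.02389239, -0.00446528, -0.00134268]), 'finger_gap': 93.82193725324036}
```

View pics/scene0.png

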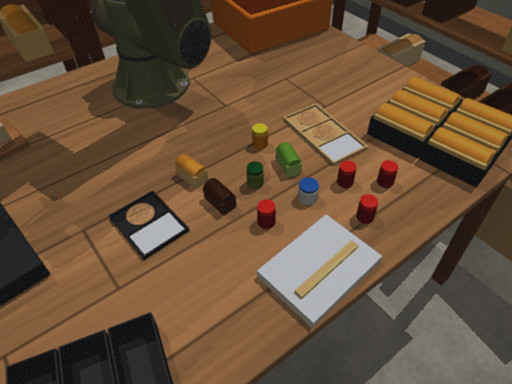

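View pics/top0.png

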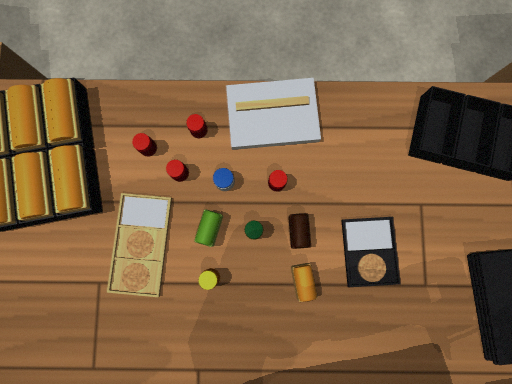

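Top view: wooden tray on the left (140,245) and black tray at (370,250). The jam jar is the rightmost red one at (277,180), the tub is at (224,178), and the honey is at (208,280). The green loaf is at (209,228), golden loaf (304,282), pickle (254,229) and rye (300,231). Next I'll measure.

```bash
cat > h.py <<'E'
import numpy as np, cv2
from scipy.spatial.transform import Rotation as Ro
from cell import camera, calibration, telemetry
def cal(n):
    c=calibration(n); f=192/np.tan(np.radians(c['fov_y'])/2)
    return c,f,Ro.from_euler('xyz',c['attitude']).as_matrix()
def ray(n,u,v):
    c,f,R=cal(n); d=R@np.array([(u-c['cx'])/f,(v-c['cy'])/f,1.]); return np.array(c['position']),d
def onz(n,u,v,z):
    p,d=ray(n,u,v); return (p+d*(z-p[2])/d[2])
def proj(n,P):
    c,f,R=cal(n); q=R.T@(np.array(P)-c['position']); return np.array([c['cx']+f*q[0]/q[2],c['cy']+f*q[1]/q[2]])
def tri(u1,v1,u2,v2):
    p,d=ray('top',u1,v1);q,e=ray('scene',u2,v2)
    A=np.array([d,-e]).T; s=np.linalg.lstsq(A,q-p,rcond=None)[0]
    a,b=p+s[0]*d,q+s[1]*e; return (a+b)/2,np.linalg.norm(a-b)
def hsv(im): return cv2.cvtColor(im,cv2.COLOR_RGB2HSV)
def blobs(m,minA=60):
    n,l,st,ce=cv2.connectedComponentsWithStats(m.astype(np.uint8))
    return [(st[i],ce[i],l==i) for i in range(1,n) if st[i][4]>=minA]
def box(n,im,u,v,tag,k=6,r=45):
    # zoom crop
    x0,y0=int(max(0,u-r)),int(max(0,v-r)); c=im[y0:y0+2*r,x0:x0+2*r]
    cv2.imwrite(f"pics/{tag}.png",cv2.cvtColor(cv2.resize(c,None,fx=k,fy=k,interpolation=cv2.INTER_CUBIC),cv2.COLOR_RGB2BGR)); return x0,y0
E
python3 - <<'E'
from h import *
im=camera('top'); sc=camera('scene')
np.save('top0.npy',im);np.save('scene0.npy',sc)
c=im[150:310,100:260];cv2.imwrite('pics/za.png',cv2.cvtColor(cv2.resize(c,(592,592),interpolation=cv2.INTER_CUBIC),cv2.COLOR_RGB2BGR))
c=im[150:310,240:400+20];cv2.imwrite('pics/zb.png',cv2.cvtColor(cv2.resize(c,(666,592),interpolation=cv2.INTER_CUBIC),cv2.COLOR_RGB2BGR))
c=sc[90:260,100:380];cv2.imwrite('pics/zc.png',cv2.cvtColor(cv2.resize(c,None,fx=2.8,fy=2.8,interpolation=cv2.INTER_CUBIC),cv2.COLOR_RGB2BGR))
for n,i in(('top',im),('scene',sc)):
    H=hsv(i)
    for nm,(a,b,s,v) in dict(red=(0,6,180,100),red2=(174,180,180,100),blue=(100,125,120,80),yel=(24,34,180,110),dg=(65,90,80,30),lg=(40,64,120,50),or_=(12,22,150,150),white=(0,180,0,150)).items():
        m=(H[...,0]>=a)&(H[...,0]<=b)&(H[...,1]>=s)&(H[...,2]>=v)
        if nm=='white': m=(H[...,1]<60)&(H[...,2]>150)
        for st,ce,_ in blobs(m,40): print(n,nm,st,ce.round(1))
E
```

```text
top red [186 114  18  17 233] [194.6 121.9]
top red [132 133  18  17 236] [140.5 141. ]
top red [166 160  18  17 245] [174.5 167.9]
top red [269 170  18  17 251] [277.6 178.2]
top blue [213 168  20  20 310] [222.7 177.6]
top yel [199 271  18  19 222] [208.1 279.5]
top dg [245 221  17  18 235] [253.2 229.2]
top lg [195 210  27  36 638] [207.9 227.6]
top or_ [  43   78   27   63 1237] [ 55.9 108.1]
top or_ [   7   84   25   64 1221] [ 19.3 114.4]
top or_ [  51  146   28   65 1316] [ 64.2 176.6]
top or_ [  14  153   26   65 1297] [ 26.7 183.4]
top or_ [294 266  19  36 506] [303.6 283.4]
top white [  36    0   78   79 2700] [72.1 44.4]
top white [85  0 14 16 83] [89.9  7. ]
top white [ 360    0   94   82 2853] [411.6  47.5]
top white [429   2  12  14  66] [433.4   8.2]
top white [271  10  10  13  57] [276.   16.2]
top white [372  43  22  19 139] [382.4  50.6]
top white [354  55  16  18 108] [362.6  63.8]
top white [335  70  11  11  48] [339.8  76.1]
top white [345  70   9  11  42] [349.1  74.9]
top white [ 226   77   95   70 4866] [272.6 112.9]
top white [ 121  196   47   32 1224] [144.2
[... 247 characters left out ...]
e blue [300 178  18  14 212] [308.5 184.4]
scene yel [253 123  14  10 112] [259.4 127.9]
scene dg [248 162  14  14 146] [254.4 168.1]
scene lg [277 142  24  35 502] [288.  157.9]
scene or_ [229   0  80  18 208] [267.5   8.3]
scene or_ [408  77  51  26 503] [432.8  89. ]
scene or_ [393  89  53  29 541] [419.2 102.5]
scene or_ [462  99  50  28 532] [488.  111.5]
scene or_ [378 103  54  30 597] [404.8 117. ]
scene or_ [448 113  59  31 635] [477.3 127.2]
scene or_ [434 128  60  33 714] [463.9 143.5]
scene or_ [179 155  24  18 215] [190.2 163. ]
scene white [319 135  44  26 599] [340.4 147.1]
scene white [ 130  213   54   41 1016] [156.2 232.8]
scene white [ 257  215  125  107 5893] [318.  265.6]
```

```bash
ls pics
```

```text
scene0.png
top0.png
za.png
zb.png
zc.png
```

View pics/za.png

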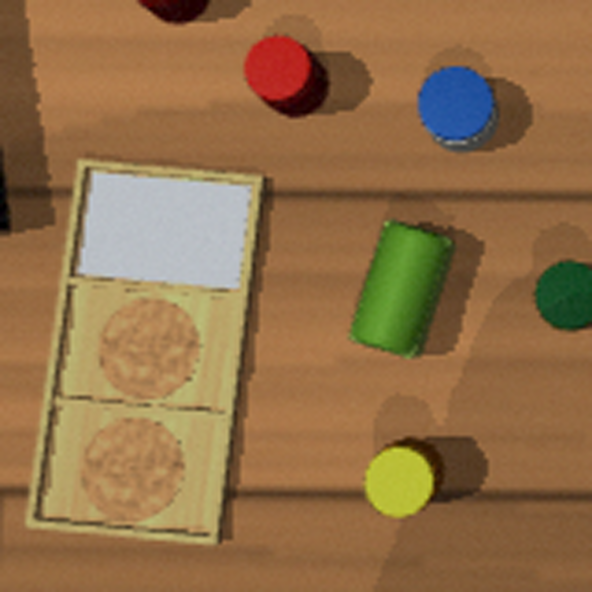

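View pics/zb.png

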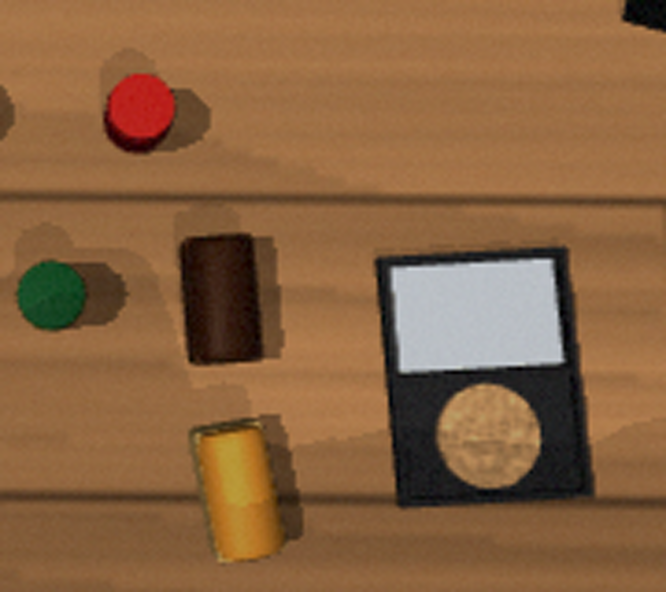

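View pics/zc.png

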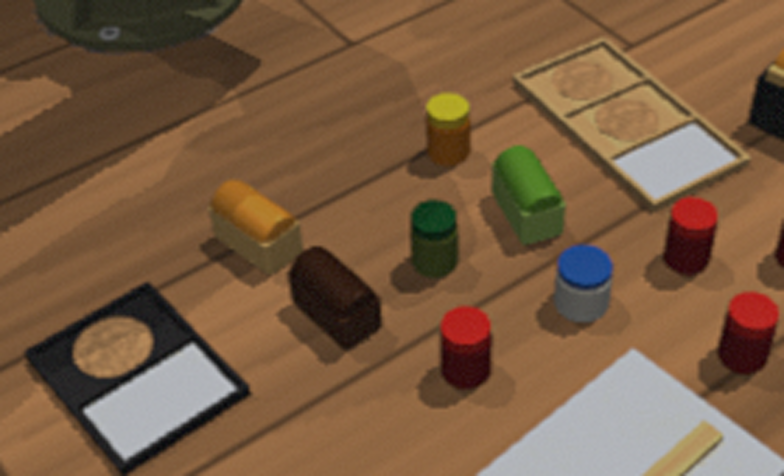

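```bash
python3 - <<'E'
from h import *
# lids: tops
for nm,t,s,z in [('jam',(277.6,178.2),(265.8,205.9),60),('honey',(208.1,279.5),(259.4,127.9),60),('butter',(222.7,177.6),(308.5,184.4),50),('pickle',(253.2,229.2),(254.4,168.1),60),('jamB',(174.5,167.9),(347.7,165.9),60),('paperW',(144.2,211.9),(340.4,147.1),5),('paperB',(368.3,234.8),(156.2,232.8),5),('green',(207.9,227.6),(288,157.9),40),('gold',(303.6,283.4),(190.2,163),50)]:
    p,e=tri(*t,*s); print(nm,'top',onz('top',*t,z).round(1),'sc',onz('scene',*s,z).round(1),'tri',p.round(1),round(e,1))
E
```

```text
jam top [679.3 -50.3  60. ] sc [681.  -53.1  60. ] tri [679.4 -51.   57.1] 1.3
honey top [450.5 103.4  60. ] sc [451.8 102.5  60. ] tri [450.3 103.6  58.4] 0.0
butter top [681.5  76.9  50. ] sc [684.1  74.6  50. ] tri [682.   77.1  46.6] 0.4
pickle top [562.1   4.7  60. ] sc [567.4  -0.6  60. ] tri [561.9   4.2  52.8] 1.5
jamB top [701.5 187.9  60. ] sc [703.4 186.   60. ] tri [701.9 188.3  57.5] 0.4
paperW top [603.5 270.3   5. ] sc [602.8 269.3   5. ] tri [603.1 269.7   5.2] 1.2
paperB top [ 553.1 -271.6    5. ] sc [ 552.5 -274.3    5. ] tri [ 552.5 -273.1    3.8] 2.5
green top [565.5 109.7  40. ] sc [574.4 102.1  40. ] tri [565.6 110.7  28.5] 1.2
gold top [ 443.  -108.8   50. ] sc [ 444.6 -111.7   50. ] tri [ 442.2 -109.9   47. ] 1.4
```

The zooms show clean tray corners, discs and loaf outlines, and the two views agree to about 2 mm. Now tray and loaf poses.

```bash
cat > fit.py <<'E'
from h import *
def zb(p): return (p[0]/3.7+240-.36,p[1]/3.7+150-.36)
def za(p): return (p[0]/3.7+100-.36,p[1]/3.7+150-.36)
def zc(p): return (p[0]/2.8+100-.32,p[1]/2.8+90-.32)
def pose(L,W):
    L=np.array(L);W=np.array(W); a=L-L.mean(0);b=W-W.mean(0)
    th=np.arctan2((a[:,0]*b[:,1]-a[:,1]*b[:,0]).sum(),(a*b).sum()); R=np.array([[np.cos(th),-np.sin(th)],[np.sin(th),np.cos(th)]])
    t=W.mean(0)-R@L.mean(0); return t,th,(L@R.T+t-W),R
def rect(hx): return [(hx,61),(hx,-61),(-hx,-61),(-hx,61)]
if __name__=='__main__':
  for nm,hx,f,cs,ds,px,sc in [('W',118,za,[(79,160),(265,177),(217,543),(28,524)],[(149,347),(132,470)],[0,-77],[(652,207),(748,156),(604,39),(515,78)]),('B',79.5,zb,[(376,257),(566,247),(593,494),(400,507)],[(489,437)],[-38.5],[(123,471),(248,391),(149,284),(27,353)])]:
    W=[onz('top',*f(c),12)[:2] for c in cs]; t,th,r,R=pose(rect(hx),W); print(nm,'top',t.round(1),th.round(4),'res',r.round(1).tolist())
    order=[sc[i] for i in (1,0,3,2)] if 0 else sc
    for o in (sc,sc[1:]+sc[:1],sc[2:]+sc[:2],sc[3:]+sc[:3],sc[::-1],sc[1::-1]+sc[:1:-1]):
        W2=[onz('scene',*zc(c),12)[:2] for c in o]; t2,th2,r2,_=pose(rect(hx),W2)
        if abs(r2).max()<20: print('  scene',t2.round(1),th2.round(4),'res',r2.round(1).tolist())
    for d,x in zip(ds,px): print('  disc',onz('top',*f(d),6).round(1)[:2],'pred',(t+R@[x,0]).round(1))
    print('  cell', (t+R@[77 if nm=='W' else 38.5,0]).round(1))
  im=np.load('top0.npy');H=hsv(im)
  for nm,m in [('green',(H[...,0]>=38)&(H[...,0]<=64)&(H[...,1]>=110)&(H[...,2]>45)),('gold',(H[...,0]>=12)&(H[...,0]<=24)&(H[...,1]>=165)&(H[...,2]>130))]:
    for st,ce,k in blobs(m,300):
        if st[0]<190: continue
        ys,xs=np.nonzero(k); P=np.array([onz('top',x,y,50)[:2] for x,y in zip(xs,ys)],np.float32)
        (c,s,a)=cv2.minAreaRect(P); ev=np.linalg.eigh(np.cov(P.T))[1][:,1]; print(nm,np.round(c,1),np.round(s,1),round(a,1),'pca',P.mean(0),np.arctan(ev[1]/ev[0]).round(3))
  st=telemetry.read_state(); R=Ro.from_euler('xyz',st['eef_rot']).as_matrix(); print(R.round(3))
E
python3 fit.py
```

```text
W top [527.3 275.2] -0.0832 res [[1.3, -0.7], [1.4, 0.4], [-1.2, -0.6], [-1.5, 0.9]]
  scene [529.5 272.9] 3.0636 res [[-3.6, -1.3], [-1.2, 0.1], [4.2, -1.0], [0.6, 2.2]]
  scene [529.5 272.9] -0.078 res [[4.2, -1.0], [0.6, 2.2], [-3.6, -1.3], [-1.2, 0.1]]
  disc [527.6 276.3] pred [527.3 275.2]
  disc [449.6 283. ] pred [450.6 281.6]
  cell [604.1 268.8]
B top [ 515.1 -272.8] 0.0672 res [[0.6, -0.6], [1.2, 0.9], [-1.4, 0.0], [-0.4, -0.2]]
  scene [ 519.6 -275.7] -3.082 res [[-0.7, -1.8], [-0.6, 1.4], [0.7, 2.6], [0.6, -2.2]]
  scene [ 519.6 -275.7] 0.0596 res [[0.7, 2.6], [0.6, -2.2], [-0.7, -1.8], [-0.6, 1.4]]
  disc [ 475.6 -276.8] pred [ 476.7 -275.4]
  cell [ 553.6 -270.2]
green [565.2 108. ] [44.6 76.7] 73.6 pca [564.9795   108.036194] -0.286
gold [ 442.8 -109.9] [74.8 38.8] 10.8 pca [ 443.56555 -109.15085] 0.158
[[-0.     0.356 -0.935]
 [ 0.001 -0.935 -0.356]
 [-1.    -0.001 -0.   ]]
```

```bash
cat > go.py <<'E'
import sys
from h import *
# usage: go.py x y z phi [x y z phi ...]
st=telemetry.read_state(); p=st['eef_pos'];R=Ro.from_euler('xyz',st['eef_rot']).as_matrix()
print('t',round(st['clock'],2),'p',np.round(p,1),'phi',round(float(np.arctan2(R[1,1],R[0,1])),3),'gap',round(st['finger_gap'],1),'down',R[:,0].round(3),'F',st['wrist_force'].round(1))
a=[eval(v) for v in sys.argv[1:]]
for i in range(0,len(a),4):
    x,y,z,f=a[i:i+4]
    T=np.array([[0,np.cos(f),0],[0,np.sin(f),0],[-1,0,0]],float); T[:,2]=np.cross(T[:,0],T[:,1])
    rv=Ro.from_matrix(R.T@T).as_rotvec()/np.pi; s=R.T@(np.array([x,y,z])-p)/300
    print(np.round(np.r_[rv,s],4).tolist())
E
python3 go.py 330 -320 190 -1.39 
```

```text
t 0.2 p [ 195.6 -513.9  213.1] phi -1.207 gap 94.0 down [-0.     0.001 -1.   ] F [-0.3 -0.2  0.5]
[0.0583, 0.0, 0.0002, 0.0774, -0.4445, -0.6485]
```

```bash
python3 -m handwheel '[[0.0583,0,0,0.077,-0.444,-0.648,1],[0.0583,0,0,0.077,-0.444,-0.648,1],[0.0583,0,0,0.077,-0.444,-0.648,1],[0.0583,0,0,0.077,-0.444,-0.648,1],[0.0583,0,0,0.077,-0.444,-0.648,1]]' 25
python3 go.py 443 -109.5 120 -1.40 443 -109.5 21 -1.40
```

```text
clock: 0.82
eef_pos: [331.1, -318.0, 190.0]
eef_rot: [-1.451, 1.57, 1.875]
wrist_force: [-0.4, -0.5, 0.1]
finger_gap: 94.1
t 0.82 p [ 331.1 -318.   190. ] phi -1.386 gap 94.1 down [-0.     0.001 -1.   ] F [-0.4 -0.5  0.1]
[0.0044, 0.0, 0.0004, 0.2338, -0.6146, -0.4941]
[0.0044, 0.0, 0.0004, 0.5638, -0.6143, -0.4941]
```

```bash
python3 -m handwheel '[[-0.004,0,0,0.234,-0.614,-0.494,1],[-0.004,0,0,0.234,-0.614,-0.494,1],[-0.004,0,0,0.234,-0.614,-0.494,1],[-0.004,0,0,0.234,-0.614,-0.494,1],[-0.004,0,0,0.234,-0.614,-0.494,1],[-0.004,0,0,0.36,-0.614,-0.494,1],[-0.004,0,0,0.46,-0.614,-0.494,1],[-0.004,0,0,0.53,-0.614,-0.494,1],[-0.004,0,0,0.564,-0.614,-0.494,1],[-0.004,0,0,0.564,-0.614,-0.494,1]]'
python3 - <<'E'
from h import *
im=camera('top');sc=camera('scene')
cv2.imwrite('pics/g1.png',cv2.cvtColor(np.hstack([cv2.resize(im[220:320,240:370],None,fx=3,fy=3),cv2.resize(sc[110:210,130:260],None,fx=3,fy=3)]),cv2.COLOR_RGB2BGR))
E
python3 go.py 443 -109.5 21 -1.40
```

```text
clock: 2.08
eef_pos: [442.8, -110.4, 21.0]
eef_rot: [-1.187, 1.569, 2.15]
wrist_force: [-0.8, -0.2, 0.7]
finger_gap: 94.2
t 2.17 p [ 443.4 -110.1   21.7] phi -1.374 gap 93.7 down [ 0.001  0.001 -1.   ] F [ 0.3 -0.3  0.8]
[0.0082, -0.0003, 0.0002, 0.0024, -0.0024, 0.0008]
```

View pics/g1.png

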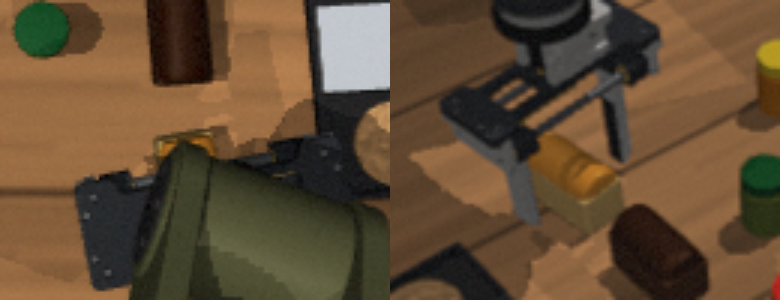

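The fingers straddle the golden loaf (scene half at ~(570,190)), so I'm closing and lifting.

```bash
python3 -m handwheel '[[0.008,0,0,0,0,0,1],[0.008,0,0,0,0,0,0.3],[0.008,0,0,0,0,0,0.2],[0.008,0,0,0,0,0,0.2],[0.008,0,0,0,0,0,0.2],[0.008,0,0,0,0,0,0.2],[0.008,0,0,-0.1,0,0,0.2],[0.008,0,0,-0.25,0,0,0.2],[0.008,0,0,-0.25,0,0,0.2]]' 25
python3 go.py 553.5 -271.3 96 0.065  553.5 -271.3 27 0.065
```

```text
clock: 3.3
eef_pos: [444.7, -110.6, 99.3]
eef_rot: [2.804, 1.565, -0.166]
wrist_force: [0.3, -0.6, -1.7]
finger_gap: 43.8
t 3.3 p [ 444.7 -110.6   99.3] phi -1.399 gap 43.8 down [ 0.006 -0.001 -1.   ] F [ 0.3 -0.6 -1.7]
[-0.4661, -0.001, -0.0018, 0.0135, 0.5896, -0.2659]
[-0.4661, -0.001, -0.0018, 0.2435, 0.5892, -0.2647]
```

```bash
python3 -m handwheel '[[-0.466,0,0,0.0,0.59,-0.266,0.2],[-0.466,0,0,0.0,0.59,-0.266,0.2],[-0.466,0,0,0.0,0.59,-0.266,0.2],[-0.466,0,0,0.0,0.59,-0.266,0.2],[-0.466,0,0,0.0,0.59,-0.266,0.2],[-0.466,0,0,0.0,0.59,-0.266,0.2],[-0.466,0,0,0.0,0.59,-0.266,0.2],[-0.466,0,0,0.0,0.59,-0.266,0.2],[-0.466,0,0,0.0,0.59,-0.266,0.2],[-0.466,0,0,0.0,0.59,-0.266,0.2]]' 
python3 go.py 553.5 -271.3 45 0.065  553.5 -271.3 27 0.065
python3 - <<'E'
from h import *
im=camera('top');sc=camera('scene')
cv2.imwrite('pics/g2.png',cv2.cvtColor(np.hstack([cv2.resize(im[190:310,280:420],None,fx=2.8,fy=2.8),cv2.resize(sc[130:250,80:220],None,fx=2.8,fy=2.8)]),cv2.COLOR_RGB2BGR))
E
```

```text
clock: 4.55
eef_pos: [553.3, -271.3, 99.3]
eef_rot: [1.411, 1.566, -0.098]
wrist_force: [0.9, 0.2, -1.5]
finger_gap: 43.9
t 4.55 p [ 553.3 -271.3   99.3] phi 0.061 gap 43.9 down [ 0.005 -0.    -1.   ] F [ 0.9  0.2 -1.5]
[-0.0012, 0.0002, -0.0015, 0.1809, -0.0002, -0.0001]
[-0.0012, 0.0002, -0.0015, 0.2409, -0.0005, -0.0002]
```

View pics/g2.png

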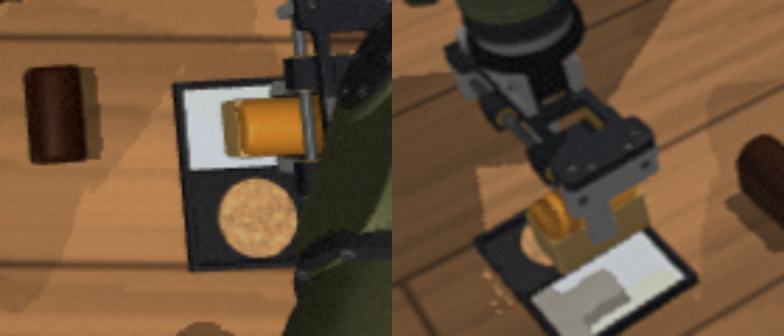

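```bash
python3 - <<'E'
from h import *
for z in (120,130): print(onz('top',366.4-.3,235.7,z))
print(onz('top',360-.3,232,120), onz('top',280+222/2.8-.3,190+128/2.8,78))
E
```

```text
[ 548.6452736  -229.71504445  120.        ]
[ 548.44904025 -226.53686688  130.        ]
[ 556.15505065 -216.71542932  120.        ] [ 549.29752726 -227.48022241   78.        ]
```

The loaf's near end sits at y≈-228, so its centre is ~2.5 mm towards +y. I'm correcting that and lowering.

```bash
python3 -m handwheel '[[-0.001,0,-0.0015,0.1,0,0.008,0.2],[-0.001,0,-0.0015,0.17,0,0.008,0.2],[-0.001,0,-0.0015,0.21,0,0.008,0.2],[-0.001,0,-0.0015,0.23,0,0.008,0.2],[-0.001,0,-0.0015,0.24,0,0.008,0.2],[-0.001,0,-0.0015,0.243,0,0.008,0.2],[-0.001,0,-0.0015,0.243,0,0.008,0.2]]' 
python3 go.py
```

```text
clock: 5.52
eef_pos: [553.6, -274.7, 30.8]
eef_rot: [0.019, 1.568, -1.487]
wrist_force: [-22.6, 5.0, 37.1]
finger_gap: 43.9
t 5.53 p [ 553.6 -274.7   30.8] phi 0.065 gap 43.9 down [ 0.    -0.003 -1.   ] F [-22.6   5.   37.1]
```

```bash
python3 - <<'E'
from h import *
im=camera('top');sc=camera('scene')
cv2.imwrite('pics/g3.png',cv2.cvtColor(np.hstack([cv2.resize(im[190:310,280:420],None,fx=2.8,fy=2.8),cv2.resize(sc[160:260,80:220],None,fx=2.8,fy=3.36)]),cv2.COLOR_RGB2BGR))
E
python3 go.py
```

```text
t 5.62 p [ 553.6 -274.7   30.7] phi 0.065 gap 43.9 down [ 0.    -0.003 -1.   ] F [-22.6   5.3  37.6]
```

View pics/g3.png

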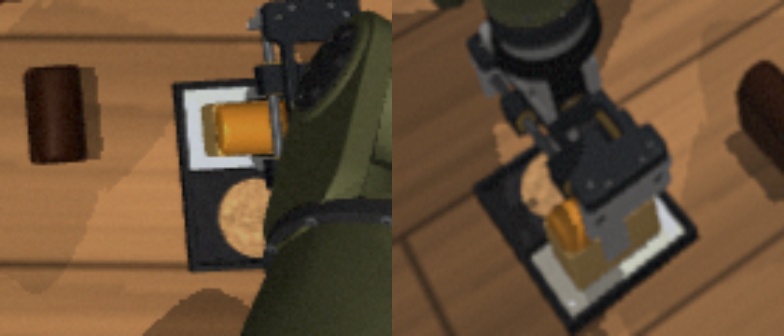

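```bash
python3 -m handwheel '[[0,0,0,0.0,0,0,0.2],[0,0,0,0,0,0,0.2]]' 
python3 go.py
```

```text
clock: 5.88
eef_pos: [554.0, -274.9, 31.4]
eef_rot: [0.339, 1.567, -1.167]
wrist_force: [-0.5, -0.3, -1.0]
finger_gap: 44.0
t 5.88 p [ 554.  -274.9   31.4] phi 0.065 gap 44.0 down [ 0.001 -0.003 -1.   ] F [-0.5 -0.3 -1. ]
```

```bash
python3 -m handwheel '[[0,0,0,0,0,0,0.48],[0,0,0,0,0,0,0.52],[0,0,0,0,0,0,0.62],[0,0,0,0,0,0,0.62],[0,0,0,-0.1,0,0,0.62],[0,0,0,-0.25,0,0,0.64],[0,0,0,-0.35,0,0,1],[0,0,0,-0.35,0,0,1]]' 
python3 go.py 520 -90 130 -0.5 565 109 120 -1.86
```

```text
clock: 6.88
eef_pos: [554.7, -275.0, 138.8]
eef_rot: [0.708, 1.563, -0.798]
wrist_force: [-0.3, -0.1, -0.2]
finger_gap: 76.8
t 6.88 p [ 554.7 -275.   138.8] phi 0.065 gap 76.8 down [ 0.005 -0.005 -1.   ] F [-0.3 -0.1 -0.2]
[0.1797, 0.0013, -0.002, 0.0255, -0.0758, -0.623]
[0.6126, -0.0003, -0.0028, 0.0561, 0.1165, -1.2754]
```

```bash
python3 -m handwheel '[[0.6,0,0,0.0,0,-0.95,1],[0.6,0,0,0.0,0,-0.95,1],[0.6,0,0,0.0,0,-0.95,1],[0.6,0,0,0.0,0,-0.95,1],[0.6,0,0,0.0,0,-0.95,1],[0.6,0,0,0.0,0,-0.95,1],[0.6,0,0,0.0,0,-0.95,1],[0.6,0,0,0.0,0,-0.95,1]]' 
python3 go.py 565 109 120 -1.86 565 109 21 -1.86
python3 - <<'E'
from h import *
im=camera('top');sc=camera('scene')
cv2.imwrite('pics/g4.png',cv2.cvtColor(np.hstack([cv2.resize(im[190:310,280:420],None,fx=2.8,fy=2.8),cv2.resize(sc[160:260,80:220],None,fx=2.8,fy=3.36)]),cv2.COLOR_RGB2BGR))
E
```

```text
clock: 7.88
eef_pos: [535.8, 9.6, 135.9]
eef_rot: [2.01, 1.566, -0.967]
wrist_force: [0.1, -0.5, -0.1]
finger_gap: 94.4
t 7.88 p [535.8   9.6 135.9] phi -1.406 gap 94.4 down [ 0.003 -0.004 -1.   ] F [ 0.1 -0.5 -0.1]
[0.1445, -0.001, -0.0013, 0.0518, -0.3111, -0.1503]
[0.1445, -0.001, -0.0013, 0.3818, -0.3127, -0.1496]
```

View pics/g4.png

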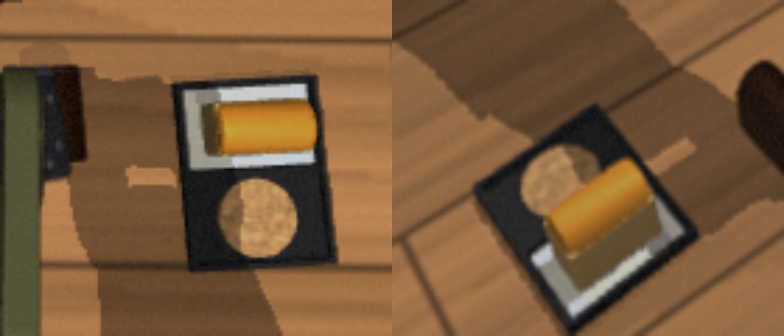

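Golden loaf is in the cell (top half (265,128)). I'm measuring its centre and any tilt before going on.

```bash
python3 - <<'E'
from h import *
Z=lambda x,y:(280+x/2.8-.3,190+y/2.8-.3)
S=lambda x,y:(80+(x-392)/2.8-.3,160+y/3.36-.3)
print('bottom left end', [onz('top',*Z(203,y),6).round(1) for y in (104,157)])
print('crust ends top', [onz('top',*Z(x,127),z).round(1) for x,z in((218,50),(316,50))])
print('scene bottom corners',[onz('scene',*S(*p),6).round(1) for p in((573,290),(660,228))])
# crust ridge ends: left end arch apex & right
for a,b in(((222,128),(557,228)),((313,126),(630,163))): print(tri(*Z(*a),*S(*b)))
th=.065;R=np.array([[np.cos(th),-np.sin(th)],[np.sin(th),np.cos(th)]])
E
python3 - <<'E'
import cv2,sys
sys.path.insert(0,'.')
from h import *
im=camera('top');sc=camera('scene')
cv2.imwrite('pics/g5.png',cv2.cvtColor(np.hstack([cv2.resize(im[210:260,335:400],None,fx=6,fy=6,interpolation=2),cv2.resize(sc[195:250,115:180],None,fx=6,fy=300/55,interpolation=2)]),cv2.COLOR_RGB2BGR))
E
```

```text
bottom left end [array([ 571.8, -233.3,    6. ]), array([ 526.7, -231.9,    6. ])]
crust ends top [array([ 551.3, -232.6,   50. ]), array([ 552. , -312.1,   50. ])]
scene bottom corners [array([ 570., -313.,    6.]), array([ 567.3, -232. ,    6. ])]
(array([ 537.52619775, -275.7601082 ,    9.5178375 ]), np.float64(60.303936251156784))
(array([ 565.26845726, -266.37710732,  106.11016781]), np.float64(48.63169790292003))
```

View pics/g5.png

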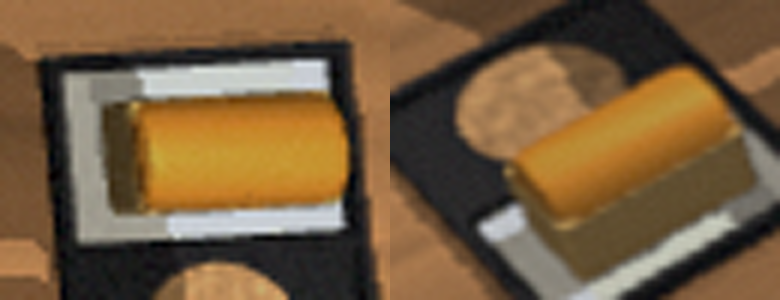

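Golden loaf is flat, centred at about (550,-272.4) against the cell at (553.5,-271.3), which is good. Next, the green loaf.

```bash
python3 -m handwheel '[[0.1445,-0.001,-0.001,0.05,-0.311,-0.15,1],[0.1445,-0.001,-0.001,0.05,-0.311,-0.15,1],[0.1445,-0.001,-0.001,0.05,-0.311,-0.15,1],[0.1445,-0.001,-0.001,0.18,-0.312,-0.15,1],[0.1445,-0.001,-0.001,0.28,-0.312,-0.15,1],[0.1445,-0.001,-0.001,0.35,-0.312,-0.15,1],[0.1445,-0.001,-0.001,0.382,-0.312,-0.15,1],[0.1445,-0.001,-0.001,0.382,-0.312,-0.15,1]]' 
python3 go.py 565 109 21 -1.86
python3 - <<'E'
from h import *
im=camera('top');sc=camera('scene')
cv2.imwrite('pics/g6.png',cv2.cvtColor(np.hstack([cv2.resize(im[170:290,160:300],None,fx=2.8,fy=2.8),cv2.resize(sc[90:210,220:360],None,fx=2.8,fy=2.8)]),cv2.COLOR_RGB2BGR))
E
```

```text
clock: 9.07
eef_pos: [564.2, 108.9, 21.2]
eef_rot: [1.732, 1.57, -1.687]
wrist_force: [0.2, -0.1, 0.8]
finger_gap: 94.3
t 9.07 p [564.2 108.9  21.2] phi -1.848 gap 94.3 down [-0.    -0.001 -1.   ] F [ 0.2 -0.1  0.8]
[0.0038, -0.0001, -0.0003, 0.0007, -0.0011, -0.0023]
```

View pics/g6.png

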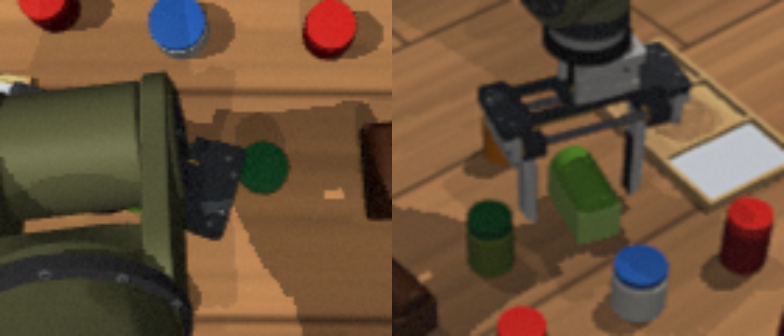

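Fingers straddle the green loaf in the scene half at (585,190), with the pickle clear. Closing.

```bash
python3 -m handwheel '[[0,0,0,0,0,0,0.5],[0,0,0,0,0,0,0.3],[0,0,0,0,0,0,0.3],[0,0,0,0,0,0,0.2],[0,0,0,0,0,0,0.2],[0,0,0,0,0,0,0.2],[0,0,0,-0.05,0,0,0.2],[0,0,0,-0.15,0,0,0.2],[0,0,0,-0.28,0,0,0.2],[0,0,0,-0.28,0,0,0.2]]' 40
python3 go.py 604 269 105 -0.081
```

```text
clock: 10.42
eef_pos: [566.2, 109.2, 110.1]
eef_rot: [-2.872, 1.563, -0.008]
wrist_force: [0.4, -0.9, -0.8]
finger_gap: 43.5
t 10.43 p [566.2 109.2 110.1] phi -1.849 gap 43.5 down [ 0.008 -0.    -1.   ] F [ 0.4 -0.9 -0.8]
[-0.5626, -0.0023, -0.0016, 0.018, -0.5467, 0.0249]
```

```bash
python3 -m handwheel '[[-0.5626,-0.002,-0.0016,0.0,-0.547,0.025,0.2],[-0.5626,-0.002,-0.0016,0.0,-0.547,0.025,0.2],[-0.5626,-0.002,-0.0016,0.0,-0.547,0.025,0.2],[-0.5626,-0.002,-0.0016,0.0,-0.547,0.025,0.2],[-0.5626,-0.002,-0.0016,0.0,-0.547,0.025,0.2],[-0.5626,-0.002,-0.0016,0.0,-0.547,0.025,0.2],[-0.5626,-0.002,-0.0016,0.0,-0.547,0.025,0.2],[-0.5626,-0.002,-0.0016,0.0,-0.547,0.025,0.2],[-0.5626,-0.002,-0.0016,0.0,-0.547,0.025,0.2],[-0.5626,-0.002,-0.0016,0.0,-0.547,0.025,0.2],[-0.5626,-0.002,-0.0016,0.0,-0.547,0.025,0.2],[-0.5626,-0.002,-0.0016,0.0,-0.547,0.025,0.2]]' 
python3 go.py 604 269 35 -0.081
python3 - <<'E'
from h import *
im=camera('top');sc=camera('scene')
cv2.imwrite('pics/g7.png',cv2.cvtColor(np.hstack([cv2.resize(im[170:290,90:230],None,fx=2.8,fy=2.8),cv2.resize(sc[70:190,260:400],None,fx=2.8,fy=2.8)]),cv2.COLOR_RGB2BGR))
E
```

```text
clock: 11.92
eef_pos: [603.8, 269.0, 110.1]
eef_rot: [2.693, 1.571, 1.039]
wrist_force: [0.5, 0.2, -1.3]
finger_gap: 43.7
t 11.93 p [603.8 269.  110.1] phi -0.083 gap 43.7 down [ 0.  0. -1.] F [ 0.5  0.2 -1.3]
[-0.0007, -0.0001, -0.0, 0.2504, 0.0005, 0.0001]
```

View pics/g7.png

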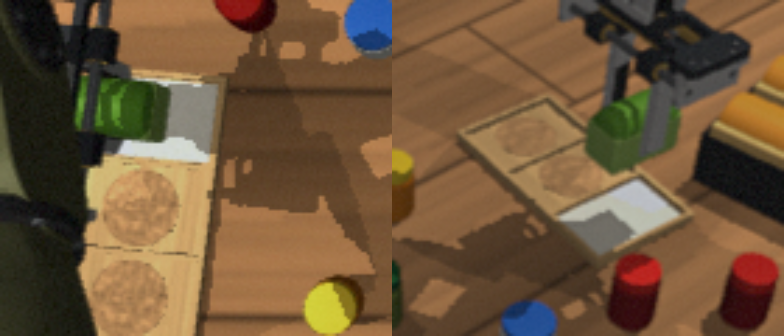

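```bash
python3 - <<'E'
from h import *
for x,z in((155,135),(155,145),(168,90)): print(onz('top',90+x/2.8-.3,170+112/2.8,z))
E
python3 -m handwheel '[[0,0,0,0.1,0,0,0.2],[0,0,0,0.18,0,0,0.2],[0,0,0,0.22,0,0,0.2],[0,0,0,0.245,0,0,0.2],[0,0,0,0.245,0,0,0.2]]' 
python3 go.py 604 269 27 -0.081
```

```text
[596.73465558 227.10092785 135.        ]
[595.85768989 223.91903023 145.        ]
[600.7697831  231.25597544  90.        ]
clock: 12.65
eef_pos: [604.0, 269.1, 36.9]
eef_rot: [2.261, 1.57, 0.608]
wrist_force: [0.4, -0.3, -0.6]
finger_gap: 43.8
t 12.65 p [604.  269.1  36.9] phi -0.083 gap 43.8 down [ 0.  0. -1.] F [ 0.4 -0.3 -0.6]
[-0.0005, -0.0001, -0.0001, 0.033, -0.0, 0.0003]
```

Loaf end sits at y≈227–229, so it's within 2 mm lengthwise. Creeping down.

```bash
python3 -m handwheel '[[0,0,0,0.01,0,0,0.2],[0,0,0,0.02,0,0,0.2],[0,0,0,0.02,0,0,0.2]]'; python3 -m handwheel '[[0,0,0,0.005,0,0,0.2],[0,0,0,0.01,0,0,0.2],[0,0,0,0.01,0,0,0.2]]'
python3 go.py
```

```text
clock: 13.02
eef_pos: [604.0, 269.1, 30.8]
eef_rot: [2.431, 1.57, 0.777]
wrist_force: [0.2, -0.6, -1.3]
finger_gap: 43.7
clock: 13.4
eef_pos: [603.9, 269.1, 27.7]
eef_rot: [2.811, 1.571, 1.157]
wrist_force: [0.6, 0.6, -0.7]
finger_gap: 43.7
t 13.4 p [603.9 269.1  27.7] phi -0.083 gap 43.7 down [ 0.  0. -1.] F [ 0.6  0.6 -0.7]
```

```bash
python3 -m handwheel '[[0,0,0,0.004,0,0,0.2],[0,0,0,0.006,0,0,0.2],[0,0,0,0.006,0,0,0.2]]'
python3 go.py
```

```text
clock: 13.78
eef_pos: [604.1, 269.1, 27.3]
eef_rot: [2.24, 1.57, 0.587]
wrist_force: [-6.2, -3.2, 11.2]
finger_gap: 43.8
t 13.78 p [604.1 269.1  27.3] phi -0.083 gap 43.8 down [ 0.001  0.    -1.   ] F [-6.2 -3.2 11.2]
```

```bash
python3 -m handwheel '[[0,0,0,0,0,0,0.48],[0,0,0,0,0,0,0.52],[0,0,0,0,0,0,0.62],[0,0,0,0,0,0,0.62],[0,0,0,-0.1,0,0,0.62],[0,0,0,-0.25,0,0,0.64],[0,0,0,-0.35,0,0,1],[0,0,0,-0.35,0,0,1]]' 
python3 go.py 450.5 103.5 120 -1.65 450.5 103.5 20 -1.65
```

```text
clock: 14.78
eef_pos: [604.9, 269.4, 134.7]
eef_rot: [2.045, 1.566, 0.392]
wrist_force: [0.3, -0.3, -0.4]
finger_gap: 76.9
t 14.78 p [604.9 269.4 134.7] phi -0.083 gap 76.9 down [ 0.005  0.002 -1.   ] F [ 0.3 -0.3 -0.4]
[0.4989, -0.0017, -0.0005, 0.0456, -0.4675, 0.5938]
[0.4989, -0.0017, -0.0005, 0.3789, -0.469, 0.5945]
```

```bash
python3 -m handwheel '[[0.499,0,0,0,-0.467,0.594,1],[0.499,0,0,0,-0.467,0.594,1],[0.499,0,0,0,-0.467,0.594,1],[0.499,0,0,0,-0.467,0.594,1],[0.499,0,0,0,-0.467,0.594,1],[0.499,0,0,0,-0.467,0.594,1],[0.499,0,0,0,-0.467,0.594,1],[0.499,0,0,0,-0.467,0.594,1],[0.499,0,0,0,-0.467,0.594,1],[0.499,0,0,0,-0.467,0.594,1]]'
python3 go.py 450.5 103.5 20 -1.65
python3 - <<'E'
from h import *
im=camera('top');sc=camera('scene')
cv2.imwrite('pics/g8.png',cv2.cvtColor(np.hstack([cv2.resize(im[170:310,90:230],None,fx=2.8,fy=2.8),cv2.resize(sc[70:210,230:370],None,fx=2.8,fy=2.8)]),cv2.COLOR_RGB2BGR))
E
```

```text
clock: 16.02
eef_pos: [450.1, 103.3, 132.6]
eef_rot: [-2.545, 1.567, 0.518]
wrist_force: [-0.7, -0.0, 0.3]
finger_gap: 94.0
t 16.02 p [450.1 103.3 132.6] phi -1.65 gap 94.0 down [ 0.003  0.002 -1.   ] F [-0.7 -0.   0.3]
[0.0001, -0.0009, 0.0006, 0.3755, -0.0, -0.0003]
```

View pics/g8.png

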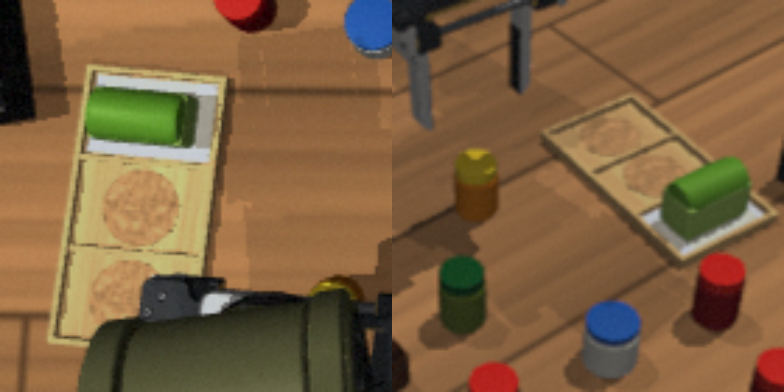

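The green loaf is centred on its paper (top half (140,115)). Descending on the honey.

```bash
python3 -m handwheel '[[0,0,0,0.15,0,0,1],[0,0,0,0.26,0,0,1],[0,0,0,0.34,0,0,1],[0,0,0,0.375,0,0,1],[0,0,0,0.375,0,0,0.5],[0,0,0,0.375,0,0,0.3],[0,0,0,0.375,0,0,0.2],[0,0,0,0.375,0,0,0.2],[0,0,0,0.375,0,0,0.2],[0,0,0,0.375,0,0,0.2],[0,0,0,0.375,0,0,0.2]]' 40
python3 go.py 450.5 103.5 100 -1.65
```

```text
clock: 17.5
eef_pos: [450.8, 103.6, 20.7]
eef_rot: [-2.602, 1.567, 0.462]
wrist_force: [-0.8, 0.8, 4.6]
finger_gap: 43.1
t 17.5 p [450.8 103.6  20.7] phi -1.648 gap 43.1 down [ 0.004  0.002 -1.   ] F [-0.8  0.8  4.6]
[0.0005, -0.0012, 0.0007, -0.2644, -0.0001, -0.0001]
```

```bash
python3 -m handwheel '[[0,0,0,-0.05,0,0,0.2],[0,0,0,-0.15,0,0,0.2],[0,0,0,-0.25,0,0,0.2],[0,0,0,-0.25,0,0,0.2]]'
python3 go.py 450.5 282 100 -1.65
```

```text
clock: 18.0
eef_pos: [451.5, 103.6, 97.9]
eef_rot: [-2.768, 1.563, 0.296]
wrist_force: [-0.7, -0.7, -1.4]
finger_gap: 43.7
t 18.0 p [451.5 103.6  97.9] phi -1.648 gap 43.7 down [ 0.008  0.002 -1.   ] F [-0.7 -0.7 -1.4]
[0.0005, -0.0025, 0.001, -0.0054, -0.5926, 0.0494]
```

```bash
python3 -m handwheel '[[0,-0.002,0.001,-0.005,-0.15,0.012,0.2],[0,-0.002,0.001,-0.005,-0.3,0.025,0.2],[0,-0.002,0.001,-0.005,-0.45,0.037,0.2],[0,-0.002,0.001,-0.005,-0.5926,0.0494,0.2],[0,-0.002,0.001,-0.005,-0.5926,0.0494,0.2],[0,-0.002,0.001,-0.005,-0.5926,0.0494,0.2]]'
python3 go.py 450.5 282 36 -1.65
python3 - <<'E'
from h import *
im=camera('top');sc=camera('scene')
cv2.imwrite('pics/g9.png',cv2.cvtColor(np.hstack([cv2.resize(im[170:310,90:230],None,fx=2.8,fy=2.8),cv2.resize(sc[50:190,230:370],None,fx=2.8,fy=2.8)]),cv2.COLOR_RGB2BGR))
E
```

```text
clock: 18.75
eef_pos: [450.1, 281.4, 99.0]
eef_rot: [1.738, 1.57, -1.481]
wrist_force: [0.6, -1.5, -0.9]
finger_gap: 43.0
t 18.75 p [450.1 281.4  99. ] phi -1.648 gap 43.0 down [ 0.    -0.001 -1.   ] F [ 0.6 -1.5 -0.9]
[0.0006, -0.0001, -0.0003, 0.2101, -0.0024, -0.0012]
```

View pics/g9.png

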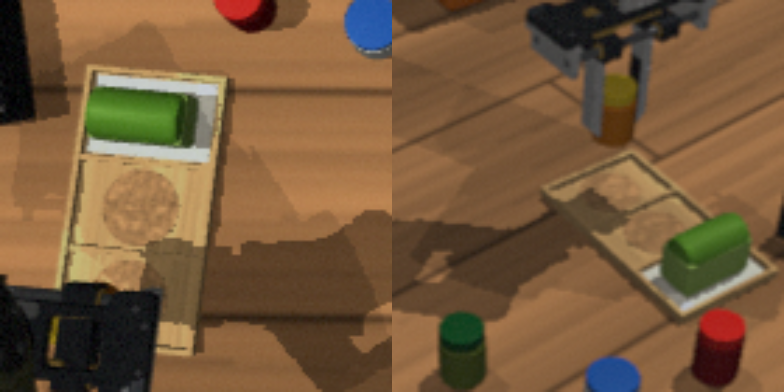

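The honey jar hangs upright over the near disc. Lowering; contact expected at TCP z≈26.

```bash
python3 -m handwheel '[[0,0,0,0.08,-0.002,-0.001,0.2],[0,0,0,0.15,-0.002,-0.001,0.2],[0,0,0,0.2,-0.002,-0.001,0.2],[0,0,0,0.225,-0.002,-0.001,0.2],[0,0,0,0.23,-0.002,-0.001,0.2],[0,0,0,0.23,-0.002,-0.001,0.2]]'
python3 -m handwheel '[[0,0,0,0.003,0,0,0.2],[0,0,0,0.008,0,0,0.2],[0,0,0,0.008,0,0,0.2]]'
python3 go.py
```

```text
clock: 19.6
eef_pos: [451.1, 281.6, 31.0]
eef_rot: [2.989, 1.569, -0.231]
wrist_force: [-0.1, -0.4, -1.1]
finger_gap: 43.2
clock: 19.98
eef_pos: [451.1, 281.6, 28.6]
eef_rot: [2.948, 1.569, -0.273]
wrist_force: [-0.1, -0.5, -0.7]
finger_gap: 43.2
t 19.98 p [451.1 281.6  28.6] phi -1.649 gap 43.2 down [ 0.001 -0.    -1.   ] F [-0.1 -0.5 -0.7]
```

```bash
python3 -m handwheel '[[0,0,0,0.003,0,0,0.2],[0,0,0,0.007,0,0,0.2],[0,0,0,0.007,0,0,0.2]]'
python3 -m handwheel '[[0,0,0,0.003,0,0,0.2],[0,0,0,0.003,0,0,0.2]]'
python3 go.py
```

```text
clock: 20.35
eef_pos: [451.1, 281.6, 26.4]
eef_rot: [2.864, 1.569, -0.357]
wrist_force: [-0.1, 0.2, -0.6]
finger_gap: 42.8
clock: 20.6
eef_pos: [451.1, 281.7, 25.8]
eef_rot: [2.993, 1.569, -0.227]
wrist_force: [-1.3, -0.5, 4.6]
finger_gap: 43.5
t 20.6 p [451.1 281.7  25.8] phi -1.649 gap 43.5 down [ 0.001 -0.    -1.   ] F [-1.3 -0.5  4.6]
```

Contact. Releasing, then the butter tub.

```bash
python3 -m handwheel '[[0,0,0,0,0,0,0.48],[0,0,0,0,0,0,0.52],[0,0,0,0,0,0,0.65],[0,0,0,0,0,0,0.75],[0,0,0,-0.1,0,0,0.75],[0,0,0,-0.25,0,0,0.8],[0,0,0,-0.35,0,0,1],[0,0,0,-0.35,0,0,1]]' 
python3 go.py 620 120 135 -1.60 682 77 20 -1.60
```

```text
clock: 21.6
eef_pos: [451.8, 282.2, 132.7]
eef_rot: [-2.761, 1.566, 0.302]
wrist_force: [0.6, 0.6, -0.4]
finger_gap: 91.4
t 21.6 p [451.8 282.2 132.7] phi -1.649 gap 91.4 down [ 0.005  0.002 -1.   ] F [ 0.6  0.6 -0.4]
[-0.0157, -0.0016, 0.0006, -0.0056, 0.4949, -0.6014]
[-0.0157, -0.0016, 0.0006, 0.3785, 0.6223, -0.8168]
```

```bash
python3 -m handwheel '[[-0.0157,-0.0016,0,0,0.622,-0.817,1],[-0.0157,-0.0016,0,0,0.622,-0.817,1],[-0.0157,-0.0016,0,0,0.622,-0.817,1],[-0.0157,-0.0016,0,0,0.622,-0.817,1],[-0.0157,-0.0016,0,0,0.622,-0.817,1],[-0.0157,-0.0016,0,0,0.622,-0.817,1],[-0.0157,-0.0016,0,0,0.622,-0.817,1]]'
python3 go.py 682 77 20 -1.60
python3 - <<'E'
from h import *
im=camera('top');sc=camera('scene')
cv2.imwrite('pics/g10.png',cv2.cvtColor(np.hstack([cv2.resize(im[170:310,90:230],None,fx=2.8,fy=2.8),cv2.resize(sc[80:220,230:370],None,fx=2.8,fy=2.8)]),cv2.COLOR_RGB2BGR))
E
```

```text
clock: 22.48
eef_pos: [680.7, 77.2, 131.9]
eef_rot: [-0.634, 1.568, 2.479]
wrist_force: [-0.6, 0.2, -0.5]
finger_gap: 94.0
t 22.48 p [680.7  77.2 131.9] phi -1.6 gap 94.0 down [-0.002  0.002 -1.   ] F [-0.6  0.2 -0.5]
[-0.0, 0.0008, 0.0006, 0.3729, 0.0012, -0.0051]
```

View pics/g10.png

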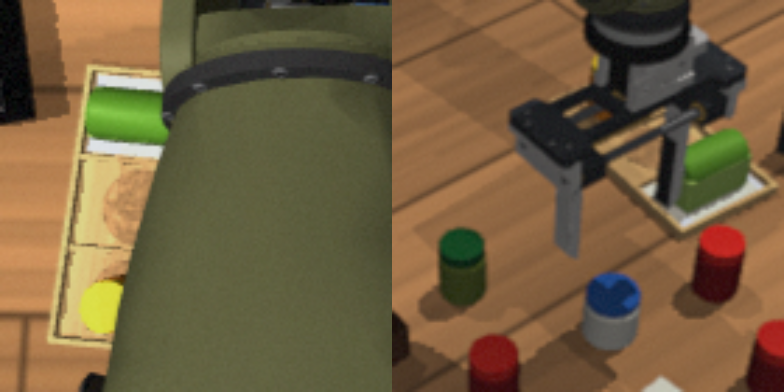

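```bash
python3 -m handwheel '[[0,0,0,0.15,0,-0.004,1],[0,0,0,0.26,0,-0.004,1],[0,0,0,0.34,0,-0.004,1],[0,0,0,0.374,0,-0.004,1],[0,0,0,0.376,0,-0.004,0.55],[0,0,0,0.376,0,-0.004,0.4],[0,0,0,0.376,0,-0.004,0.3],[0,0,0,0.376,0,-0.004,0.2],[0,0,0,0.376,0,-0.004,0.2],[0,0,0,0.376,0,-0.004,0.2],[0,0,0,0.376,0,-0.004,0.2]]' 40
python3 -m handwheel '[[0,0,0,-0.05,0,0,0.2],[0,0,0,-0.15,0,0,0.2],[0,0,0,-0.25,0,0,0.2],[0,0,0,-0.25,0,0,0.2]]'
python3 go.py 527.5 275.5 100 -1.65
```

```text
clock: 23.95
eef_pos: [682.0, 78.1, 20.6]
eef_rot: [-1.23, 1.569, 1.884]
wrist_force: [-1.7, -0.9, 4.2]
finger_gap: 49.5
clock: 24.45
eef_pos: [683.2, 78.1, 98.7]
eef_rot: [-2.651, 1.566, 0.463]
wrist_force: [-0.1, -0.1, -2.0]
finger_gap: 49.4
t 24.45 p [683.2  78.1  98.7] phi -1.599 gap 49.4 down [ 0.004  0.002 -1.   ] F [-0.1 -0.1 -2. ]
[0.0163, -0.0013, 0.0007, -0.0052, -0.6433, 0.537]
```

```bash
python3 -m handwheel '[[0.016,-0.001,0,-0.06,-0.2,0.16,0.2],[0.016,-0.001,0,-0.06,-0.35,0.28,0.2],[0.016,-0.001,0,-0.06,-0.5,0.41,0.2],[0.016,-0.001,0,-0.06,-0.643,0.537,0.2],[0.016,-0.001,0,-0.06,-0.643,0.537,0.2],[0.016,-0.001,0,-0.06,-0.643,0.537,0.2],[0.016,-0.001,0,-0.06,-0.643,0.537,0.2]]'
python3 go.py 527.5 275.5 36 -1.65
python3 - <<'E'
from h import *
im=camera('top');sc=camera('scene')
cv2.imwrite('pics/g11.png',cv2.cvtColor(np.hstack([cv2.resize(im[170:310,90:230],None,fx=2.8,fy=2.8),cv2.resize(sc[50:190,230:370],None,fx=2.8,fy=2.8)]),cv2.COLOR_RGB2BGR))
E
```

```text
clock: 25.32
eef_pos: [528.1, 274.3, 115.9]
eef_rot: [-1.795, 1.569, 1.266]
wrist_force: [0.5, -0.2, -0.7]
finger_gap: 49.4
t 25.32 p [528.1 274.3 115.9] phi -1.651 gap 49.4 down [ 0.001  0.002 -1.   ] F [ 0.5 -0.2 -0.7]
[-0.0002, -0.0001, 0.0006, 0.2665, -0.0033, 0.0025]
```

View pics/g11.png

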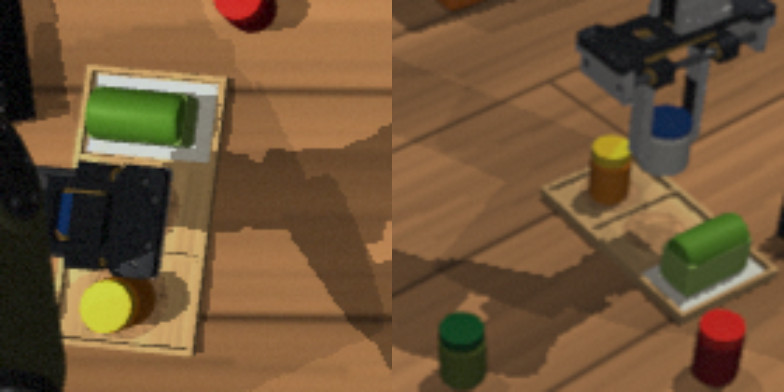

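Honey stands on its disc (top half (108,306)), and the tub hangs over the middle disc. Lowering.

```bash
python3 -m handwheel '[[0,0,0,0.1,-0.003,0.002,0.2],[0,0,0,0.18,-0.003,0.002,0.2],[0,0,0,0.24,-0.003,0.002,0.2],[0,0,0,0.27,-0.003,0.002,0.2],[0,0,0,0.285,-0.003,0.002,0.2],[0,0,0,0.285,-0.003,0.002,0.2]]'
python3 -m handwheel '[[0,0,0,0.003,0,0,0.2],[0,0,0,0.008,0,0,0.2],[0,0,0,0.008,0,0,0.2]]'
python3 go.py
```

```text
clock: 26.18
eef_pos: [527.8, 275.5, 30.9]
eef_rot: [-1.974, 1.568, 1.088]
wrist_force: [-0.6, 0.0, -1.1]
finger_gap: 48.9
clock: 26.55
eef_pos: [527.8, 275.6, 28.5]
eef_rot: [-1.976, 1.568, 1.085]
wrist_force: [-0.3, -0.2, -1.0]
finger_gap: 49.2
t 26.55 p [527.8 275.6  28.5] phi -1.651 gap 49.2 down [ 0.001  0.002 -1.   ] F [-0.3 -0.2 -1. ]
```

```bash
python3 -m handwheel '[[0,0,0,0.003,0,0,0.2],[0,0,0,0.007,0,0,0.2],[0,0,0,0.007,0,0,0.2]]'
python3 -m handwheel '[[0,0,0,0.003,0,0,0.2],[0,0,0,0.003,0,0,0.2]]'
python3 go.py
```

```text
clock: 26.92
eef_pos: [527.8, 275.5, 26.3]
eef_rot: [-1.933, 1.568, 1.129]
wrist_force: [0.4, 0.8, -1.9]
finger_gap: 49.3
clock: 27.18
eef_pos: [527.9, 275.6, 25.6]
eef_rot: [-2.016, 1.568, 1.046]
wrist_force: [-0.3, 0.7, 1.2]
finger_gap: 49.2
t 27.18 p [527.9 275.6  25.6] phi -1.651 gap 49.2 down [ 0.001  0.002 -1.   ] F [-0.3  0.7  1.2]
```

```bash
python3 -m handwheel '[[0,0,0,0.001,0,0,0.2],[0,0,0,0.002,0,0,0.54],[0,0,0,0.002,0,0,0.58],[0,0,0,0.002,0,0,0.68],[0,0,0,0,0,0,0.78],[0,0,0,-0.1,0,0,0.78],[0,0,0,-0.25,0,0,0.8],[0,0,0,-0.35,0,0,1],[0,0,0,-0.35,0,0,1]]' 
python3 go.py 679.5 -50.5 130 -1.55 679.5 -50.5 20 -1.55
```

```text
clock: 28.3
eef_pos: [528.6, 275.8, 132.9]
eef_rot: [-2.401, 1.564, 0.661]
wrist_force: [-0.2, 0.5, 0.3]
finger_gap: 91.7
t 28.3 p [528.6 275.8 132.9] phi -1.651 gap 91.7 down [ 0.005  0.004 -1.   ] F [-0.2  0.5  0.3]
[-0.032, -0.0016, 0.0013, 0.008, 1.0441, -0.5879]
[-0.032, -0.0016, 0.0013, 0.3746, 1.0457, -0.5861]
```

```bash
python3 -m handwheel '[[-0.032,-0.0016,0.001,0,0.96,-0.54,1],[-0.032,-0.0016,0.001,0,0.96,-0.54,1],[-0.032,-0.0016,0.001,0,0.96,-0.54,1],[-0.032,-0.0016,0.001,0,0.96,-0.54,1],[-0.032,-0.0016,0.001,0,0.96,-0.54,1],[-0.032,-0.0016,0.001,0,0.96,-0.54,1],[-0.032,-0.0016,0.001,0,0.96,-0.54,1],[-0.032,-0.0016,0.001,0,0.96,-0.54,1]]'
python3 go.py 679.5 -50.5 100 -1.55 679.5 -50.5 20 -1.55
python3 - <<'E'
from h import *
im=camera('top');sc=camera('scene')
cv2.imwrite('pics/g12.png',cv2.cvtColor(np.hstack([cv2.resize(im[170:310,90:230],None,fx=2.8,fy=2.8),cv2.resize(sc[90:230,230:370],None,fx=2.8,fy=2.8)]),cv2.COLOR_RGB2BGR))
E
```

```text
clock: 29.3
eef_pos: [666.7, -22.6, 132.0]
eef_rot: [-1.124, 1.569, 2.04]
wrist_force: [-0.1, 1.5, 0.1]
finger_gap: 93.9
t 29.3 p [666.7 -22.6 132. ] phi -1.549 gap 93.9 down [-0.001  0.001 -1.   ] F [-0.1  1.5  0.1]
[0.0004, 0.0002, 0.0004, 0.1064, 0.0942, -0.0408]
[0.0004, 0.0002, 0.0004, 0.3731, 0.0945, -0.041]
```

View pics/g12.png

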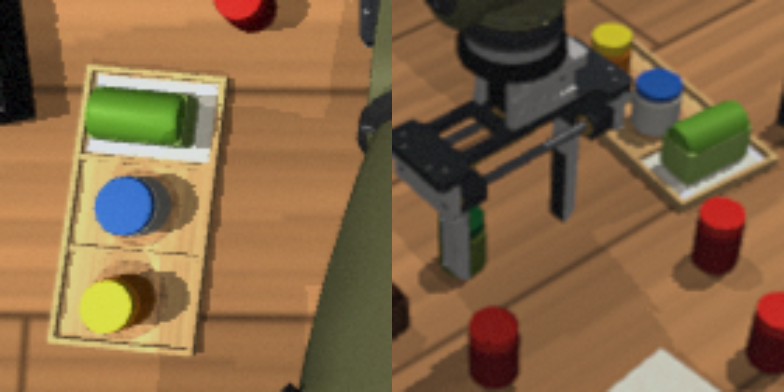

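Tub and honey both stand on their discs. Now the jam jar at (679.5,-50.5).

```bash
python3 -m handwheel '[[0,0,0,0,0.094,-0.041,1],[0,0,0,0.0,0.094,-0.041,1],[0,0,0,0.15,0.094,-0.041,1],[0,0,0,0.26,0.094,-0.041,1],[0,0,0,0.34,0.094,-0.041,1],[0,0,0,0.373,0.094,-0.041,1],[0,0,0,0.373,0.094,-0.041,0.5],[0,0,0,0.373,0.094,-0.041,0.4],[0,0,0,0.373,0.094,-0.041,0.3],[0,0,0,0.373,0.094,-0.041,0.2],[0,0,0,0.373,0.094,-0.041,0.2],[0,0,0,0.373,0.094,-0.041,0.2]]' 40
python3 -m handwheel '[[0,0,0,0,0,0,0.2],[0,0,0,0,0,0,0.2],[0,0,0,-0.05,0,0,0.2],[0,0,0,-0.15,0,0,0.2],[0,0,0,-0.28,0,0,0.2],[0,0,0,-0.31,0,0,0.2],[0,0,0,-0.31,0,0,0.2]]'
python3 go.py 476.7 -276.2 112 -1.506
```

```text
clock: 30.9
eef_pos: [679.8, -50.4, 20.6]
eef_rot: [-1.667, 1.57, 1.497]
wrist_force: [-0.7, -0.2, 1.6]
finger_gap: 43.0
clock: 31.78
eef_pos: [679.7, -50.5, 113.6]
eef_rot: [-1.937, 1.57, 1.227]
wrist_force: [-0.2, 0.1, -1.8]
finger_gap: 43.4
t 31.77 p [679.7 -50.5 113.6] phi -1.548 gap 43.4 down [ 0.     0.001 -1.   ] F [-0.2  0.1 -1.8]
[-0.0135, -0.0001, 0.0003, 0.0044, 0.7369, 0.6936]
```

```bash
python3 -m handwheel '[[-0.0135,0,0,0,0.15,0.14,0.2],[-0.0135,0,0,0,0.3,0.28,0.2],[-0.0135,0,0,0,0.45,0.42,0.2],[-0.0135,0,0,0,0.6,0.56,0.2],[-0.0135,0,0,0,0.737,0.694,0.2],[-0.0135,0,0,0,0.737,0.694,0.2],[-0.0135,0,0,0,0.737,0.694,0.2],[-0.0135,0,0,0,0.737,0.694,0.2]]'
python3 go.py 476.3 -276.2 30 -1.506
python3 - <<'E'
from h import *
im=camera('top');sc=camera('scene')
cv2.imwrite('pics/g13.png',cv2.cvtColor(np.hstack([cv2.resize(im[190:310,270:410],None,fx=2.8,fy=2.8),cv2.resize(sc[140:260,80:220],None,fx=2.8,fy=2.8)]),cv2.COLOR_RGB2BGR))
E
```

```text
clock: 32.78
eef_pos: [477.1, -275.2, 112.7]
eef_rot: [-1.502, 1.569, 1.706]
wrist_force: [-0.0, -0.8, -0.7]
finger_gap: 43.3
t 32.77 p [ 477.1 -275.2  112.7] phi -1.504 gap 43.3 down [-0.     0.002 -1.   ] F [-0.  -0.8 -0.7]
[0.0005, 0.0, 0.0005, 0.2758, 0.0035, 0.0029]
```

View pics/g13.png

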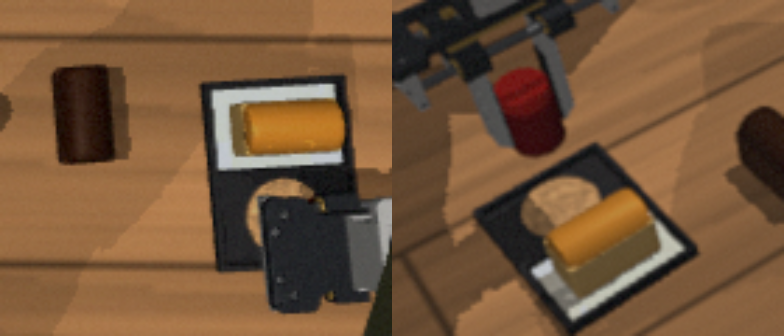

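The jam hangs over the black tray's disc. Lowering.

```bash
python3 -m handwheel '[[0,0,0,0.1,0.003,0.003,0.2],[0,0,0,0.18,0.003,0.003,0.2],[0,0,0,0.24,0.003,0.003,0.2],[0,0,0,0.265,0.003,0.003,0.2],[0,0,0,0.278,0.003,0.003,0.2],[0,0,0,0.278,0.003,0.003,0.2]]'
python3 -m handwheel '[[0,0,0,0.003,0,0,0.2],[0,0,0,0.006,0,0,0.2],[0,0,0,0.006,0,0,0.2]]'
python3 go.py
```

```text
clock: 33.62
eef_pos: [476.5, -276.3, 29.9]
eef_rot: [-2.1, 1.57, 1.108]
wrist_force: [-0.7, 0.1, 0.3]
finger_gap: 43.0
clock: 34.0
eef_pos: [476.5, -276.3, 28.2]
eef_rot: [-2.22, 1.57, 0.988]
wrist_force: [0.0, 0.0, -1.6]
finger_gap: 43.2
t 34.0 p [ 476.5 -276.3   28.2] phi -1.504 gap 43.2 down [ 0.001  0.001 -1.   ] F [ 0.   0.  -1.6]
```

```bash
python3 -m handwheel '[[0,0,0,0.003,0,0,0.2],[0,0,0,0.006,0,0,0.2],[0,0,0,0.006,0,0,0.2]]'
python3 -m handwheel '[[0,0,0,0.003,0,0,0.2],[0,0,0,0.003,0,0,0.2]]'
python3 go.py
```

```text
clock: 34.38
eef_pos: [476.5, -276.3, 26.3]
eef_rot: [-2.08, 1.57, 1.128]
wrist_force: [0.6, 0.3, -0.7]
finger_gap: 43.0
clock: 34.62
eef_pos: [476.6, -276.3, 25.6]
eef_rot: [-2.319, 1.57, 0.889]
wrist_force: [-0.7, -0.3, 1.1]
finger_gap: 43.2
t 34.62 p [ 476.6 -276.3   25.6] phi -1.504 gap 43.2 down [ 0.001  0.001 -1.   ] F [-0.7 -0.3  1.1]
```

```bash
python3 -m handwheel '[[0,0,0,0.001,0,0,0.2],[0,0,0,0.002,0,0,0.48],[0,0,0,0.002,0,0,0.52],[0,0,0,0.002,0,0,0.65],[0,0,0,0,0,0,0.75],[0,0,0,-0.1,0,0,0.75],[0,0,0,-0.25,0,0,0.8],[0,0,0,-0.4,0,0,1],[0,0,0,-0.5,0,0,1],[0,0,0,-0.5,0,0,1]]' 
python3 go.py 230 -490 200 -1.2
```

```text
clock: 35.88
eef_pos: [477.2, -276.9, 177.7]
eef_rot: [2.764, 1.566, -0.311]
wrist_force: [-0.1, -0.2, -0.7]
finger_gap: 94.0
t 35.88 p [ 477.2 -276.9  177.7] phi -1.504 gap 94.0 down [ 0.004 -0.001 -1.   ] F [-0.1 -0.2 -0.7]
[-0.0968, -0.0012, -0.0007, -0.0769, 0.654, 0.869]
```

```bash
python3 -m handwheel '[[-0.097,0,0,-0.077,0.654,0.869,1],[-0.097,0,0,-0.077,0.654,0.869,1],[-0.097,0,0,-0.077,0.654,0.869,1],[-0.097,0,0,-0.077,0.654,0.869,1],[-0.097,0,0,-0.077,0.654,0.869,1],[-0.097,0,0,-0.077,0.654,0.869,1],[-0.097,0,0,-0.077,0.654,0.869,1],[-0.097,0,0,-0.077,0.654,0.869,1]]'
python3 - <<'E'
from h import *
im=camera('top');sc=camera('scene')
cv2.imwrite('pics/f.png',cv2.cvtColor(cv2.resize(im[150:310,100:420],None,fx=2.4,fy=2.4,interpolation=2),cv2.COLOR_RGB2BGR))
cv2.imwrite('pics/fs.png',cv2.cvtColor(cv2.resize(sc[80:270,90:390],None,fx=2.6,fy=2.6,interpolation=2),cv2.COLOR_RGB2BGR))
Rw=lambda th:np.array([[np.cos(th),-np.sin(th)],[np.sin(th),np.cos(th)]])
W=(np.array([527.8,275.0]),-.081);B=(np.array([516,-273.5]),.065)
tr={'red':B,'yel':W,'blue':W,'or_':B,'lg':W}
for n,i in(('top',im),('scene',sc)):
    H=hsv(i)
    for nm,(a,b,s,v,z) in dict(red=(0,6,180,100,60),blue=(100,125,120,80,50),yel=(24,34,180,110,60),dg=(65,90,80,30,60),or_=(12,22,150,150,55),lg=(40,64,120,50,52)).items():
        m=(H[...,0]>=a)&(H[...,0]<=b)&(H[...,1]>=s)&(H[...,2]>=v)
        for st,ce,_ in blobs(m,40):
            if nm=='or_' and (ce[0]<320 if n=='top' else ce[0]>220 or ce[1]<100): continue
            p=onz(n,*ce,z+(5 if nm!='dg' else 0))
            if nm=='red' and p[1]>-200: continue
            print(n,nm,p.round(1), '' if nm=='dg' else (Rw(tr[nm][1]).T@(p[:2]-tr[nm][0])).round(1))
E
```

```text
clock: 36.88
eef_pos: [231.0, -489.1, 199.4]
eef_rot: [2.711, 1.567, -0.058]
wrist_force: [-0.6, 0.2, -0.3]
finger_gap: 94.0
top red [ 476.8 -275.2   65. ] [-39.3   0.8]
top blue [528.4 274.2  55. ] [ 0.6 -0.8]
top dg [562.2   4.5  60. ] 
top or_ [ 550.4 -270.    60. ] [34.6  1.3]
top lg [601.  265.3  57. ] [73.7 -3.7]
scene red [ 479.1 -277.6   65. ] [-37.1  -1.7]
scene blue [530.9 271.7  55. ] [ 3.4 -3.1]
scene yel [451.7 278.4  65. ] [-76.1  -2.8]
scene dg [ 5.677e+02 -5.000e-01  6.000e+01] 
scene or_ [ 557.7 -272.8   60. ] [41.7 -2. ]
scene lg [619.3 250.4  57. ] [ 93.2 -17.1]
```

View pics/f.png

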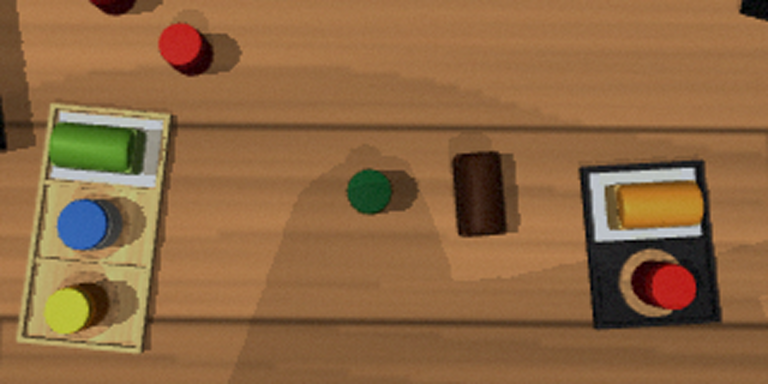

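View pics/fs.png

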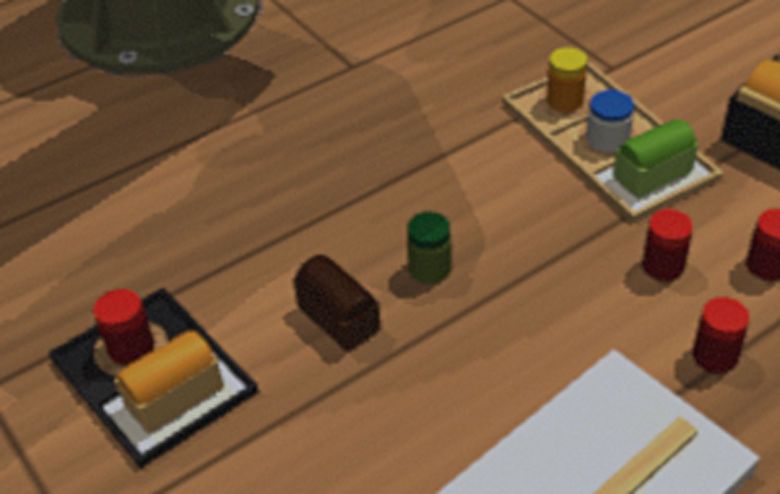

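The final pictures show all five standing in their cells, within about 4 mm wherever the measurement was clean. The scene-view green-loaf number (93,-17) is off because its mask includes the loaf's side; the top view gives (74,-4). The pickle reads within 0.3 mm of its start position, and the rye looks unmoved.

```bash
python3 -c "
from cell import order; print(order.sign_off())"
```

```text
the job is handed in; nothing more can be done
None
```

I placed all five ordered items in their tray cells and handed the job in at about 37 s on the robot's clock, well inside the 115 s limit. `sign_off()` gives no verdict, so what follows is from my last pictures.

| Item | Offset from cell or disc centre | View |
|---|---|---|
| Golden loaf | about 4 mm | both views |
| Jam jar | about 1 mm; 2 mm in the scene view | top |
| Green loaf | about 5 mm, the larger part 3.7 mm | top |
| Honey jar | about 3 mm | scene |
| Butter tub | about 1 mm; 4–5 mm in the scene view | top |

All five looked upright in both views. The pickle jar measured within 0.5 mm of its start. I checked the rye loaf only by eye, and it looked unmoved.

**Checks that disagreed or fell short:**
- **Golden loaf:** it touched down about 4 mm higher than expected, with about 37 N of pressing force. I eased that off before opening the fingers. I suspect it slipped slightly in the 25 N grip, so I used 40 N for the rest. It looked flat afterwards.
- **Green loaf:** the scene-view measurement came out at (93, -17) mm, outside the tolerance. I discounted it because the colour mask included the loaf's side, and relied on the top view.
- **Honey jar:** its lid was not picked up by the colour mask in the last top view. It was visible on its disc there, and the scene view supplied the measurement.

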